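# Clamp a plaster mould shut to dry

## Robot

A 6-joint arm with a two-finger parallel gripper is mounted at the origin on the work surface. World frame = base frame: x ahead of the robot, y to its left, z up, the work surface at z = 0. Lengths are in m, angles in degrees, forces in N, time in s.
With the tool pointing down it reaches from about 0.35 to 0.875 m from the base axis. Payload 4.2 kg.
Tool frame: the origin (TCP) lies midway between the tips of the shut fingers; the grasp point (between the pads) lies 19 mm behind it; y points along the fingers, x is the direction in which the jaws open and shut, and the axes are right-handed (so a half turn about y gives the same grasp; the last joint's range is limited). The gripper opens to 87 mm and grips with 3 to 60 N. Pads are 19 mm wide; open, the fingers measure 117 mm over their backs; the gripper's body (75 mm by 190 mm) begins 51 mm behind the grasp point.
Start: joints at [-59.496, 22.042, 0.453, 0, -68.411, -14.817], TCP at [0.169, -0.602, 0.223] pointing down, gripper open.
Joint ranges: [-179.83, 179.83], [-69.29, 118.12], [-61.27, 80.66], [-181.25, 117.63], [-171.15, -9.14], [-177.46, 177.46]. Speed limits (degrees/s): [159.86, 159.86, 180, 180, 180, 180].

## Interface

Orientations are given as a 3x3 rotation matrix whose columns are the frame's x, y, z axes.
In Python, from station import * gives the robot as it stands.
- The arm moves only by the tool jog_arm, never from a script. Its argument "series" is a list of rows, each a list of 3 entries, a list of its own where there are three numbers: the shift along the tool's x, y, z in m, then the turn, a rotation vector about the tool's x, y, z in degrees, then the finger opening in m, from 0 to 0.087. A call has 1 to 10 rows; each row shifts and turns the commanded pose from where the row before left it, along the tool's axes as they then stand; what a row does not reach is not made up. A row lasts 1/8 s, in which the tool goes at most 62.5 mm and 10.7 degrees, less where a joint would pass 70% of its speed; a pose out of reach is approached as far as the arm can. A call is refused whole if a number of a shift passes 0.0625 or a number of a turn 10.7, either way. A call with a gripper value outside its range is refused whole. The fingers move at their own pace and stop on an object; the grip force is fixed at half the most. Time passes only in rows, so rows that do not move let the fingers close. It gives the time, the measured TCP pose, the force and the opening at its end, in the units of the state.
- sense(): the state, without advancing time (a new reading comes with each control period).
- capture(name): name is "scene" or "top"; returns the picture (400x640x3 uint8, red, green, blue); there is no depth.
- camera_info(name): a dict with "fx", "fy", "cx", "cy" (pixels), "rvec" (rotation vector, rad) and "tvec" (3), from world to camera coordinates, as OpenCV has them. Camera axes: x right, y down, z forward; pixel columns grow to the right and rows downward; lengths in m; the calibration is good to about 2 mm. A picture is of the moment at which its call begins. camera_info takes no time and is no camera call.
- finish_job(): hands the job in, once; it reports no verdict.
The state is a dict: "time_s": time; "joints": joint angles; "joint_velocities": joint speeds; "effort": joint torques, N m; "tcp_pos": TCP position; "ee_rot": TCP orientation; "wrist_force": force on the tool from outside, world axes, zero at the start; "moment": the same for the moment, N m; "gripper_width": opening from 0.0 (shut) to 1.0 (fully open).
Only numpy, scipy, OpenCV 4.12 (cv2) and the standard library are available. Lean on these libraries where they do the work, as an engineer would, in place of code of your own. Each camera call takes 0.05 s, during which the arm holds its last target. There are 200 camera calls.

## Task

Put the two-part plaster mould up to dry: slide it along the bed of the mould clamp until it sits fully home against the end stop, without banging it. Then screw the clamp down by its smooth ball knob, clockwise from above, until the rubber foot holds the mould finger-tight, snug but not so hard that the plaster could crack, and let go. Leave the other things on the bench where they are.

Things in the scene. Friction and masses are not known exactly. Their poses are not given: they have to be found in the camera images.
- bed (a point): Mould clamp, fixed to the bench: point on its plywood bed (top 18 mm above the bench), straight below the screw axis. x runs along the bed to the end stop, z up. Stop face at x = 65 mm, 30 mm high; guide strips 12 mm high, 94 mm apart, from x = -135 to 65 mm; posts 16 mm thick at x = 0, y = +-74 mm; cross bar 34 mm wide, its top 120 mm above the bed.
- knob (a point): Centre of the slippery ball (40 mm wide, friction 0.2: grip it firmly at mid-height, 50 N) on the upright clamp screw, at first about 192 mm above the bench; a nut below reaches to 146 mm. Clockwise from above it sinks 6 mm a turn. Turning takes 0.06 Nm while the foot hangs free, 0.08 Nm more per 10 N that the foot presses. Finger-tight is 10 to 30 N, about 0.22 Nm; over 45 N the plaster cracks.
- mould (a point): Centre of the closed white plaster mould, half-way up, at its seam: 130 mm long (along the bed), 90 mm wide, 64 mm high, about 0.8 kg; two halves of 32 mm keyed together, lying on the bed between the guide strips, pulled out towards the robot. Home: its far end against the end stop, its centre right over the bed point. Slides with 2 to 5 N.
- mould_lid (a point): Centre of the top face of the mould's upper half. With the mould home, the clamp's round rubber foot (36 mm wide) hangs 0.5 to 4.5 mm above it; how much differs each time, as the foot is set by hand on its stud, and is not measured: feel for it. After touching, a turn of 0.1 rad adds 1 to 2 N.
- beaker_rim (a point): Bystander: terracotta beaker, 72 mm wide, 85 mm high, standing on the bench beside the clamp; centre of its rim.
- jar (a point): Bystander: blue glaze jar with a white cap, 64 mm wide, 85 mm high, standing beside the clamp; its centre.
- brush_grip (a point): Bystander: wide brush lying on the bench, 190 mm long; point on its handle.
Not all that is in view belongs to the job. What is shaped like the part that bears mould_lid but blue or purple is not meant.

How it is judged (in metres and radians):
On the way, in this order (a step that is already met when the one before it is completed fails the run):
1. the mould is fully home against the end stop, the foot still clear of it (x of mould in the frame of bed above -0.003 m and contact force between foot_pad and mould_top below 1 N), for 0.2 s.
2. the foot holds the mould (contact force between foot_pad and mould_top above 10 N), for 0.2 s.
At the end, for the whole second after the job is handed in: The mould is against the end stop (at most 3 mm short of home, within 5 mm of the bed point), its halves in register within 4 mm, the foot presses it with 10 to 30 N, and beaker, jar and brush are within 20 mm of where they were (contact force between foot_pad and mould_top between 10 and 30 N and x of mould in the frame of bed above -0.003 m and horizontal distance between mould and bed below 0.005 m and horizontal distance between mould and mould_lid below 0.004 m and distance of each of beaker_rim, jar, brush_grip from where it was at the start of the episode below 0.02 m); the robot touches nothing.
It fails at once if the plaster is overloaded: the foot presses the mould with more than 45 N (contact force between foot_pad and mould_top above 45 N).
It fails at once if the mould is driven against the end stop with more than 40 N (contact force between end_stop and mould_low above 40 N).
It fails at once if the beaker is moved more than 20 mm (distance of beaker_rim from where it was at the start of the episode above 0.02 m).
It fails at once if the glaze jar is moved more than 20 mm (distance of jar from where it was at the start of the episode above 0.02 m).
It fails at once if the brush is moved more than 20 mm (distance of brush_grip from where it was at the start of the episode above 0.02 m).
It also fails if it takes over 72 s, if anything falls off the work surface, if the arm or the gripper's body presses on something with over 40 N, if the wrist force passes 120 N, or if a joint passes its speed limit or range.

## Working session

There is one attempt and no reset: what is moved stays moved. The work goes in short steps, Python scripts to look and compute and a tool call to move; the robot and the scene stay as the last step left them, time stands still between calls to the robot, and variables do not carry over. Pictures are saved under pics/ and viewed, about 8 in all and at most 12, crops included, and the job is handed in when it is done.

Besides the shell and the picture viewer there is one more tool, called after "Emit:" as name(argument=value, ...), one argument or row to a line, values as JSON. jog_arm: Moves the arm, as the interface text tells. Its arguments: {"type":"object","properties":{"series":{"type":"array","items":{"type":"array"}}},"required":["series"]}

```bash
mkdir -p pics
python3 - <<'E'
from station import *
import cv2
for n in ("scene","top"):
    im=capture(n); cv2.imwrite(f"pics/{n}0.png",cv2.cvtColor(im,cv2.COLOR_RGB2BGR)); print(n,camera_info(n))
s=sense(); print(s)
E
```

```text
scene {'fx': 391.402870727673, 'fy': 391.402870727673, 'cx': 319.33971736409836, 'cy': 206.05120299540607, 'rvec': array([ 1.04550882,  2.19993724, -1.23901835]), 'tvec': array([ 0.35795224, -0.11305985,  1.27384976])}
top {'fx': 454.45043501927927, 'fy': 454.45043501927927, 'cx': 321.2528002974811, 'cy': 204.2201320130688, 'rvec': array([ 2.11059966, -2.12736511,  0.19498648]), 'tvec': array([0.04643967, 0.60311853, 1.04462116])}
{'time_s': 0.1, 'joints': array([-5.94952162e+01,  2.20861921e+01,  3.88648401e-01, -2.45659301e-02,
       -6.84127954e+01, -1.48181506e+01]), 'joint_velocities': array([-0.01328208, -0.07475672,  0.11029891,  0.10485335, -0.00998068,
       -0.00205812]), 'effort': array([ 3.77874258e-04, -3.91690385e+01,  1.87935644e+01,  4.23187450e+00,
        1.34825357e-02, -7.01839235e-05]), 'tcp_pos': array([ 0.1688692 , -0.60119598,  0.22157978]), 'ee_rot': array([[-2.70222980e-01, -6.34030103e-04, -9.62797559e-01],
       [ 9.62795765e-01,  1.86157524e-03, -2.70223703e-01],
       [ 1.96365006e-03, -9.99998066e-01,  1.07401089e-04]]), 'wrist_force': array([-0.7272421 ,  0.36776825,  0.77492583]), 'moment': array([ 0.02553537, -0.02698843,  0.00315946]), 'gripper_width': 0.9980350299493368}
```

View pics/scene0.png

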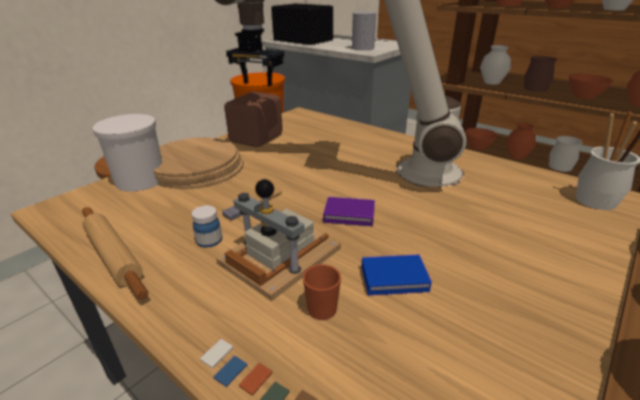

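View pics/top0.png

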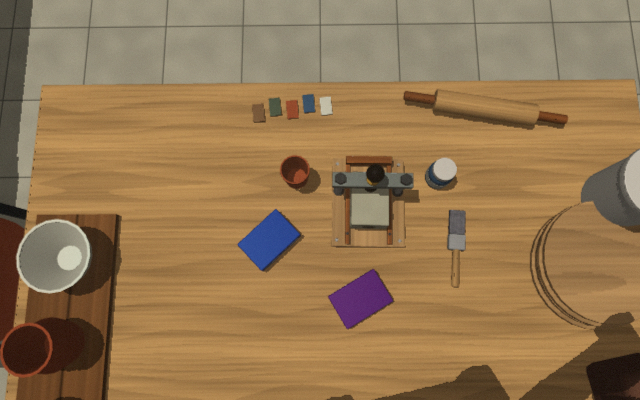

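```bash
cat > h.py <<'E'
import numpy as np, cv2
from station import *
def cam(n):
    c=camera_info(n); K=np.array([[c['fx'],0,c['cx']],[0,c['fy'],c['cy']],[0,0,1]])
    return K,np.array(c['rvec']),np.array(c['tvec'])
def px2w(n,uv,z):
    K,r,t=cam(n); R=cv2.Rodrigues(r)[0]; C=-R.T@t
    d=R.T@np.linalg.inv(K)@np.array([*uv,1.0]); return C+d*(z-C[2])/d[2]
def w2px(n,P):
    K,r,t=cam(n); return cv2.projectPoints(np.atleast_2d(np.array(P,float)),r,t,K,None)[0].reshape(-1,2)
def tri(uvt,uvs):
    Ps=[]
    for n in("top","scene"):
        K,r,t=cam(n); Ps.append(K@np.c_[cv2.Rodrigues(r)[0],t])
    X=cv2.triangulatePoints(Ps[0],Ps[1],np.array(uvt,float).reshape(2,1),np.array(uvs,float).reshape(2,1)); return (X[:3]/X[3]).ravel()
E
python3 - <<'E'
from h import *
t=cv2.imread("pics/top0.png");s=cv2.imread("pics/scene0.png")
a=cv2.resize(t[145:260,270:480],None,fx=3.8,fy=3.8,interpolation=cv2.INTER_CUBIC)[:, :798]
b=cv2.resize(s[170:330,190:350],(600,600),interpolation=cv2.INTER_CUBIC)
cv2.imwrite("pics/ca.png",a);cv2.imwrite("pics/cb.png",b)
print("knob tri",tri((375.5,175),(264.5,189)), px2w("top",(375.5,175),.192))
for uv in [(332,247),(405,247),(402,160)]: print(uv,px2w("top",uv,.018))
E
```

```text
knob tri [ 0.64155571 -0.07652507  0.18795837] [ 0.64057043 -0.07611293  0.192     ]
(332, 247) [0.50329244 0.01613421 0.018     ]
(405, 247) [ 0.50186701 -0.16386061  0.018     ]
(402, 160) [ 0.72449374 -0.16553648  0.018     ]
```

View pics/ca.png

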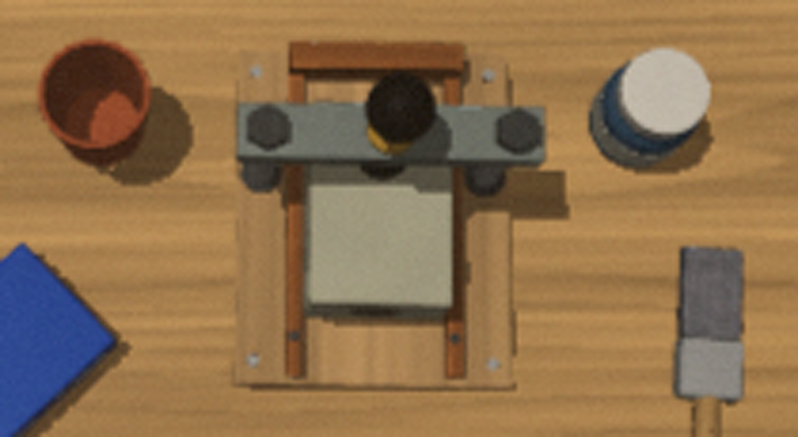

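View pics/cb.png

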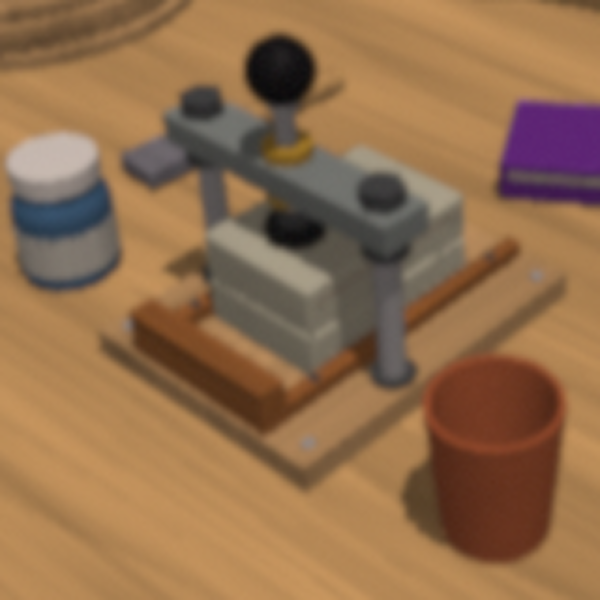

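Run:
```python
from h import *
c=lambda u,v:(270+u/3.8,145+v/3.8)
np.set_printoptions(precision=4,suppress=True)
P=lambda u,v,z:px2w("top",c(u,v),z)
print("bed corners",P(234,385,.018),P(514,388,.018))
print("strips outer near",P(287,377,.030),P(466,378,.030), "far", P(290,75,.03),P(463,75,.03))
print("stop near top",P(290,69,.048),P(464,70,.048))
print("mould near top",P(308,303,.082),P(452,307,.082))
print("posts/barbolts",P(268,128,.138),P(519,130,.138), "bar corners near",P(238,161,.138),P(545,164,.138),"far",P(238,103,.138),P(545,109,.138))
print("knob",P(401,107,.192), "beaker",P(97,95,.085),"jar",P(665,91,.085))
s=sense();print(s['tcp_pos'])
```

```text
bed corners [0.505  0.0172 0.018 ] [ 0.5016 -0.1645  0.018 ]
strips outer near [ 0.5087 -0.0168  0.03  ] [ 0.5071 -0.1318  0.03  ] far [ 0.7099 -0.0223  0.03  ] [ 0.7088 -0.1373  0.03  ]
stop near top [ 0.7088 -0.0214  0.048 ] [ 0.7071 -0.1352  0.048 ]
mould near top [ 0.5491 -0.0281  0.082 ] [ 0.5459 -0.117   0.082 ]
posts/barbolts [ 0.6466 -0.0029  0.138 ] [ 0.6441 -0.1525  0.138 ] bar corners near [0.6266 0.0152 0.138 ] [ 0.6231 -0.1671  0.138 ] far [0.6622 0.0148 0.138 ] [ 0.6568 -0.1686  0.138 ]
knob [ 0.6447 -0.0763  0.192 ] beaker [0.6823 0.1026 0.085 ] jar [ 0.6817 -0.2555  0.085 ]
[ 0.1689 -0.6012  0.2216]
```

```bash
cat >> h.py <<'E'
from scipy.spatial.transform import Rotation as Rt
def plan(p,yaw):
    """total shift in present tool axes and rotvec (deg) to reach p with tool x at yaw, tool down"""
    s=sense(); R=np.array(s['ee_rot']); a=np.radians(yaw)
    x=np.array([np.cos(a),np.sin(a),0]); y=np.array([0,0,-1.]); T=np.c_[x,y,np.cross(x,y)]
    np.set_printoptions(precision=4,suppress=True)
    print("pos",s['tcp_pos'],"shift",R.T@(np.array(p)-s['tcp_pos']),"shift in target axes",T.T@(np.array(p)-s['tcp_pos']),"rot",Rt.from_matrix(R.T@T).as_rotvec(degrees=True),"j",s['joints'],"F",s['wrist_force'],"M",s['moment'],"w",s['gripper_width'],"t",s['time_s'])
E
python3 -c "
from h import *
plan([0.49,-0.0745,0.20],88.7)"
```

```text
pos [ 0.1689 -0.6012  0.2216] shift [ 0.4203  0.0224 -0.4515] shift in target axes [ 0.5338  0.0216 -0.3091] rot [-0.0228 16.9776  0.1108] j [-59.4952  22.0862   0.3886  -0.0246 -68.4128 -14.8182] F [-0.7272  0.3678  0.7749] M [ 0.0255 -0.027   0.0032] w 0.9980350299493368 t 0.1
```

Emit:
jog_arm(
  series=[
    [[0, 0, 0], [0, 8.5, 0], 0.03],
    [[0, 0, 0], [0, 8.5, 0.1], 0.03],
    [[0.044, 0, -0.026], [0, 0, 0], 0.03],
    [[0.044, 0, -0.026], [0, 0, 0], 0.03],
    [[0.044, 0, -0.026], [0, 0, 0], 0.03],
    [[0.044, 0, -0.026], [0, 0, 0], 0.03],
    [[0.044, 0, -0.026], [0, 0, 0], 0.03],
    [[0.044, 0, -0.026], [0, 0, 0], 0.03],
    [[0.044, 0, -0.026], [0, 0, 0], 0.03],
    [[0.044, 0, -0.026], [0, 0, 0], 0.03],
  ],
)

```text
time_s: 1.35
tcp_pos: [0.3854, -0.2529, 0.2218]
ee_rot: [[0.023, -0.0, -1.0], [1.0, -0.002, 0.023], [-0.002, -1.0, 0.0]]
wrist_force: [-0.2, -0.8, 0.5]
gripper_width: 0.345
```

Emit:
jog_arm(
  series=[
    [[0.044, 0, -0.026], [0, 0, 0], 0.03],
    [[0.044, 0, -0.026], [0, 0, 0], 0.03],
    [[0.044, 0, -0.026], [0, 0, 0], 0.03],
    [[0.044, 0, -0.022], [0, 0, 0], 0.03],
    [[0, 0, 0], [0, 0, 0], 0.03],
    [[0, 0, 0], [0, 0, 0], 0.03],
  ],
)

```text
time_s: 2.1
tcp_pos: [0.4885, -0.0809, 0.2212]
ee_rot: [[0.023, -0.001, -1.0], [1.0, -0.002, 0.023], [-0.002, -1.0, 0.001]]
wrist_force: [-0.7, -0.6, -0.5]
gripper_width: 0.344
```

```bash
python3 -c "
from h import *
plan([0.495,-0.0745,0.035],88.7)"
```

```text
pos [ 0.4885 -0.0809  0.2212] shift [ 0.0069  0.1862 -0.0066] shift in target axes [ 0.0066  0.1862 -0.0064] rot [-0.0741  0.0065 -0.1046] j [   9.4826    9.4219  -17.4224    0.0996  -63.2481 -100.821 ] F [-0.6507 -0.6293 -0.5214] M [ 0.0048 -0.0265 -0.003 ] w 0.3440745598706381 t 2.1
```

Emit:
jog_arm(
  series=[
    [[0.007, 0.04, -0.006], [0, 0, 0], 0.03],
    [[0, 0.04, 0], [0, 0, 0], 0.03],
    [[0, 0.04, 0], [0, 0, 0], 0.03],
    [[0, 0.035, 0], [0, 0, 0], 0.03],
    [[0, 0.02, 0], [0, 0, 0], 0.03],
    [[0, 0.01, 0], [0, 0, 0], 0.03],
    [[0, 0, 0], [0, 0, 0], 0.03],
  ],
)

```text
time_s: 2.98
tcp_pos: [0.4948, -0.0751, 0.0365]
ee_rot: [[0.024, -0.001, -1.0], [1.0, -0.002, 0.024], [-0.002, -1.0, 0.001]]
wrist_force: [0.1, 0.0, 0.4]
gripper_width: 0.339
```

Run:
```python
from h import *
plan([0.578,-0.0745,0.035],88.7)
im=cv2.cvtColor(capture("scene"),cv2.COLOR_RGB2BGR)
cv2.imwrite("pics/s1.png",cv2.resize(im[170:330,190:350],(600,600),interpolation=cv2.INTER_CUBIC))
```

```text
pos [ 0.4948 -0.0751  0.0365] shift [ 0.0026  0.0015 -0.0832] shift in target axes [ 0.0025  0.0015 -0.0832] rot [-0.0401 -0.0757 -0.1136] j [  10.0585   23.0593  -30.1227    0.1723  -36.8798 -101.5721] F [0.1049 0.0346 0.4221] M [ 0.0261 -0.0519  0.0192] w 0.33944394330539956 t 2.975
```

View pics/s1.png

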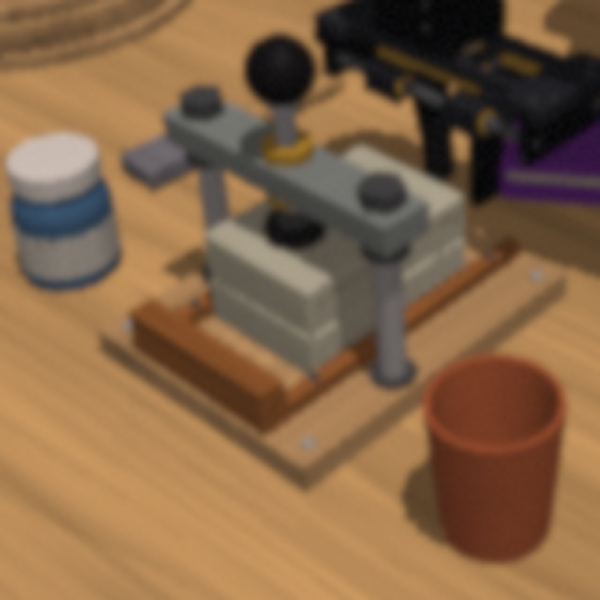

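Emit:
jog_arm(
  series=[
    [[0, 0, -0.006], [0, 0, 0], 0.03],
    [[0, 0, -0.006], [0, 0, 0], 0.03],
    [[0, 0, -0.006], [0, 0, 0], 0.03],
    [[0, 0, -0.006], [0, 0, 0], 0.03],
    [[0, 0, -0.006], [0, 0, 0], 0.03],
    [[0, 0, -0.004], [0, 0, 0], 0.03],
    [[0, 0, -0.003], [0, 0, 0], 0.03],
    [[0, 0, -0.003], [0, 0, 0], 0.03],
    [[0, 0, -0.003], [0, 0, 0], 0.03],
    [[0, 0, -0.003], [0, 0, 0], 0.03],
  ],
)

```text
time_s: 4.28
tcp_pos: [0.5394, -0.0757, 0.0363]
ee_rot: [[0.023, -0.004, -1.0], [1.0, -0.002, 0.023], [-0.002, -1.0, 0.004]]
wrist_force: [-4.4, 0.1, 1.5]
gripper_width: 0.342
```

Emit:
jog_arm(
  series=[
    [[0, 0, -0.003], [0, 0, 0], 0.03],
    [[0, 0, -0.003], [0, 0, 0], 0.03],
    [[0, 0, -0.003], [0, 0, 0], 0.03],
    [[0, 0, -0.003], [0, 0, 0], 0.03],
  ],
)

```text
time_s: 4.78
tcp_pos: [0.5533, -0.0756, 0.0364]
ee_rot: [[0.023, -0.0, -1.0], [1.0, -0.002, 0.023], [-0.002, -1.0, 0.0]]
wrist_force: [-2.2, -0.4, -2.1]
gripper_width: 0.347
```

Emit:
jog_arm(
  series=[
    [[0, 0, -0.0015], [0, 0, 0], 0.03],
    [[0, 0, -0.0015], [0, 0, 0], 0.03],
    [[0, 0, -0.0015], [0, 0, 0], 0.03],
    [[0, 0, -0.0015], [0, 0, 0], 0.03],
    [[0, 0, -0.001], [0, 0, 0], 0.03],
    [[0, 0, -0.001], [0, 0, 0], 0.03],
  ],
)

```text
time_s: 5.52
tcp_pos: [0.5612, -0.0759, 0.0367]
ee_rot: [[0.023, -0.0, -1.0], [1.0, -0.002, 0.023], [-0.002, -1.0, -0.0]]
wrist_force: [-2.2, 0.9, -0.5]
gripper_width: 0.342
```

Emit:
jog_arm(
  series=[
    [[0, 0, -0.001], [0, 0, 0], 0.03],
    [[0, 0, -0.001], [0, 0, 0], 0.03],
  ],
)

```text
time_s: 5.78
tcp_pos: [0.5632, -0.0759, 0.0367]
ee_rot: [[0.023, 0.0, -1.0], [1.0, -0.002, 0.023], [-0.002, -1.0, -0.0]]
wrist_force: [-2.6, 1.0, -1.6]
gripper_width: 0.342
```

Emit:
jog_arm(
  series=[
    [[0, 0, -0.001], [0, 0, 0], 0.03],
    [[0, 0, -0.001], [0, 0, 0], 0.03],
  ],
)

```text
time_s: 6.02
tcp_pos: [0.5652, -0.076, 0.0367]
ee_rot: [[0.023, 0.0, -1.0], [1.0, -0.002, 0.023], [-0.002, -1.0, -0.0]]
wrist_force: [-2.8, 0.0, -1.4]
gripper_width: 0.346
```

Emit:
jog_arm(
  series=[
    [[0, 0, -0.001], [0, 0, 0], 0.03],
    [[0, 0, -0.001], [0, 0, 0], 0.03],
  ],
)

```text
time_s: 6.28
tcp_pos: [0.5672, -0.076, 0.0367]
ee_rot: [[0.023, 0.0, -1.0], [1.0, -0.002, 0.023], [-0.002, -1.0, -0.0]]
wrist_force: [-2.8, 0.8, -0.9]
gripper_width: 0.346
```

Emit:
jog_arm(
  series=[
    [[0, 0, -0.0007], [0, 0, 0], 0.03],
  ],
)

```text
time_s: 6.4
tcp_pos: [0.5673, -0.076, 0.0367]
ee_rot: [[0.023, -0.001, -1.0], [1.0, -0.002, 0.023], [-0.002, -1.0, 0.001]]
wrist_force: [-5.3, 2.1, 1.8]
gripper_width: 0.344
```

Emit:
jog_arm(
  series=[
    [[0, 0, -0.0007], [0, 0, 0], 0.03],
  ],
)

```text
time_s: 6.52
tcp_pos: [0.5673, -0.076, 0.0367]
ee_rot: [[0.023, -0.003, -1.0], [1.0, -0.002, 0.023], [-0.002, -1.0, 0.003]]
wrist_force: [-6.7, 1.1, 3.0]
gripper_width: 0.344
```

Emit:
jog_arm(
  series=[
    [[0, 0, -0.0007], [0, 0, 0], 0.03],
  ],
)

```text
time_s: 6.65
tcp_pos: [0.5673, -0.076, 0.0367]
ee_rot: [[0.023, -0.004, -1.0], [1.0, -0.002, 0.023], [-0.002, -1.0, 0.004]]
wrist_force: [-8.2, 1.6, 4.2]
gripper_width: 0.344
```

Emit:
jog_arm(
  series=[
    [[0, 0, -0.0007], [0, 0, 0], 0.03],
  ],
)

```text
time_s: 6.78
tcp_pos: [0.5673, -0.076, 0.0367]
ee_rot: [[0.023, -0.006, -1.0], [1.0, -0.002, 0.023], [-0.002, -1.0, 0.006]]
wrist_force: [-10.2, 2.6, 5.6]
gripper_width: 0.345
```

Emit:
jog_arm(
  series=[
    [[0, 0, -0.001], [0, 0, 0], 0.03],
    [[0, 0, 0], [0, 0, 0], 0.03],
  ],
)

```text
time_s: 7.02
tcp_pos: [0.5673, -0.0761, 0.0365]
ee_rot: [[0.023, -0.008, -1.0], [1.0, -0.002, 0.023], [-0.002, -1.0, 0.008]]
wrist_force: [-11.2, 3.0, 6.6]
gripper_width: 0.345
```

Run:
```python
from h import *
plan([0.54,-0.0745,0.035],88.7)
im=cv2.cvtColor(capture("scene"),cv2.COLOR_RGB2BGR)
cv2.imwrite("pics/s2.png",cv2.resize(im[220:310,210:345],(800,533),interpolation=cv2.INTER_CUBIC))
```

```text
pos [ 0.5673 -0.0761  0.0365] shift [0.001  0.0017 0.0273] shift in target axes [0.001  0.0015 0.0273] rot [-0.4399 -0.0401 -0.1187] j [  8.5916  28.5616 -19.5235   0.0612 -42.3687 -99.9771] F [-11.2226   2.9508   6.621 ] M [0.7127 3.0324 0.0701] w 0.3450463989469794 t 7.025
```

View pics/s2.png

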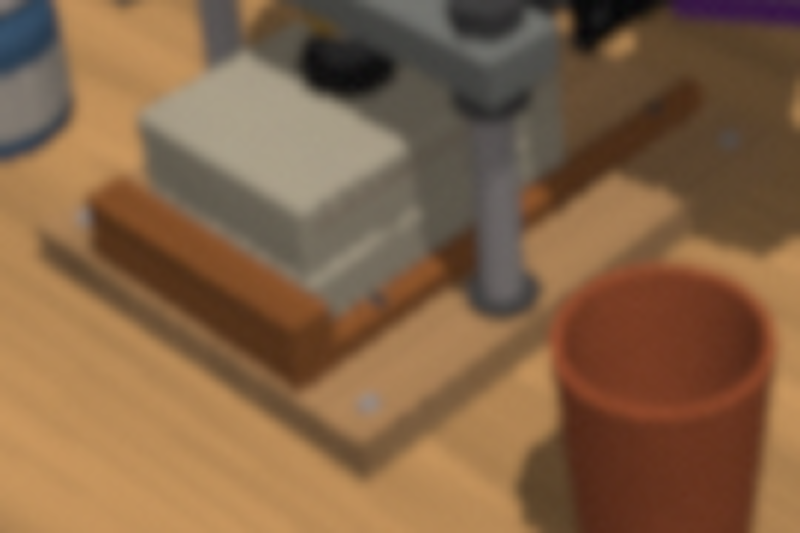

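Emit:
jog_arm(
  series=[
    [[0, 0, 0.02], [0, 0, 0], 0.03],
    [[0, 0, 0.04], [0, 0, 0], 0.03],
    [[0, -0.04, 0.01], [0, 0, 0], 0.03],
    [[0, -0.06, 0], [0, 0, 0], 0.05],
    [[0, -0.06, 0], [0, 0, 0], 0.08],
    [[0, -0.045, 0], [0, 0, 0], 0.087],
    [[0, 0, 0], [0, -10.4, 0], 0.087],
    [[0, 0, 0], [0, -10.4, 0], 0.087],
    [[0, 0, 0], [0, -10.4, 0], 0.087],
    [[0, 0, 0], [0, -10.4, 0], 0.087],
  ],
)

```text
time_s: 8.32
tcp_pos: [0.5032, -0.074, 0.2431]
ee_rot: [[-0.651, 0.007, -0.759], [0.759, -0.002, -0.652], [-0.005, -1.0, -0.004]]
wrist_force: [0.7, 0.7, 1.3]
gripper_width: 0.981
```

Emit:
jog_arm(
  series=[
    [[0, 0, 0], [0, -10.4, 0], 0.087],
    [[0, 0, 0], [0, -10.4, 0], 0.087],
    [[0, 0, 0], [0, -10.4, 0], 0.087],
    [[0, 0, 0], [0, -10.4, 0], 0.087],
    [[0, 0, 0], [0, -10.4, 0], 0.087],
    [[0, 0, 0], [0, -10.4, 0], 0.087],
    [[0, 0, 0], [0, -10.4, 0], 0.087],
    [[0, 0, 0], [0, -10.4, 0], 0.087],
    [[0, 0, 0], [0, -10.4, 0], 0.087],
    [[0, 0, 0], [0, -10.4, 0], 0.087],
  ],
)

```text
time_s: 9.57
tcp_pos: [0.5032, -0.074, 0.243]
ee_rot: [[-0.578, 0.006, 0.816], [-0.816, -0.002, -0.578], [-0.002, -1.0, 0.006]]
wrist_force: [0.3, -1.0, 0.6]
gripper_width: 1.003
```

Emit:
jog_arm(
  series=[
    [[0, 0, 0], [0, -10.4, 0], 0.087],
    [[0, 0, 0], [0, -10.4, 0], 0.087],
    [[0, 0, 0], [0, -10.4, 0], 0.087],
    [[0, 0, 0], [0, -10.4, 0], 0.087],
    [[0, 0, 0], [0, -10.4, 0], 0.087],
    [[0, 0, 0], [0, -10.4, 0], 0.087],
    [[0, 0, 0], [0, -10.4, 0], 0.087],
    [[0, 0, 0], [0, -10.4, 0], 0.087],
    [[0, 0, 0], [0, -10.4, 0], 0.087],
    [[0, 0, 0], [0, -10.4, 0], 0.087],
  ],
)

```text
time_s: 10.82
tcp_pos: [0.5032, -0.074, 0.2431]
ee_rot: [[0.931, 0.007, 0.364], [-0.364, -0.002, 0.931], [0.007, -1.0, 0.001]]
wrist_force: [-0.0, -1.0, 0.3]
gripper_width: 0.998
```

Run:
```python
from h import *
im=cv2.cvtColor(capture("top"),cv2.COLOR_RGB2BGR); cv2.imwrite("pics/t3.png",cv2.resize(im[145:235,320:440],(800,600),interpolation=cv2.INTER_CUBIC))
im=cv2.cvtColor(capture("scene"),cv2.COLOR_RGB2BGR);cv2.imwrite("pics/s3.png",im)
# knob: dark blob near expected px, both original and present pictures
for n,f in(("top","top0"),("scene","scene0")):
    im=cv2.imread(f"pics/{f}.png").astype(int).max(2)
    u,v=w2px(n,[.6447,-.0765,.19])[0].astype(int); w=im[v-14:v+15,u-14:u+15]<70
    k,l,st,c=cv2.connectedComponentsWithStats(w.astype(np.uint8)); i=l[14,14]; print(n,c[i]+[u-14,v-14],st[i])
plan([0.6437,-0.0767,0.245],-22)
```

```text
top [376.26304348 174.37608696] [  0   4  29  25 460]
scene [264.30620155 188.84883721] [  7   6  18  19 258]
pos [ 0.5028 -0.074   0.2429] shift [ 0.1319 -0.0014  0.0496] shift in target axes [ 0.1316 -0.0021  0.0503] rot [-0.0283  0.2952  0.3192] j [ 10.0428   9.5693 -14.0113   0.1582 -66.1336 148.1888] F [-0.1846 -0.4764  0.0375] M [-0.152   0.0421 -0.0309] w 1.0034444860048943 t 10.925
```

View pics/t3.png

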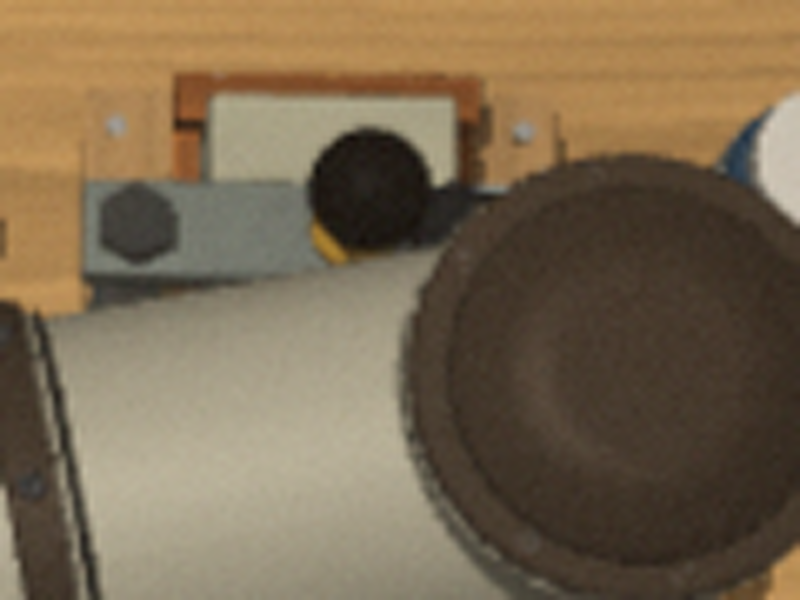

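Emit:
jog_arm(
  series=[
    [[0.044, 0, 0.0165], [0, 0, 0.3], 0.087],
    [[0.044, 0, 0.0165], [0, 0, 0], 0.087],
    [[0.044, -0.001, 0.0165], [0, 0, 0], 0.087],
    [[0, 0, 0], [0, 0, 0], 0.087],
    [[0, 0, 0], [0, 0, 0], 0.087],
  ],
)

```text
time_s: 11.55
tcp_pos: [0.6422, -0.077, 0.2422]
ee_rot: [[0.928, -0.004, 0.372], [-0.372, 0.0, 0.928], [-0.004, -1.0, -0.001]]
wrist_force: [0.1, 0.0, -0.4]
gripper_width: 0.998
```

```bash
python3 -c "
from h import *
print(tri((375.5,173.2),(264.4,188.9)))
plan([0.644,-0.0767,0.1725],-22)"
```

```text
[ 0.64430889 -0.07562933  0.19001047]
pos [ 0.6422 -0.077   0.2422] shift [0.0019 0.0697 0.0011] shift in target axes [0.0016 0.0697 0.001 ] rot [ 0.0832  0.1838 -0.217 ] j [  7.4512  23.6432   5.7834  -0.0355 -72.3701 150.7435] F [ 0.0673  0.0077 -0.4351] M [-0.1521  0.0829  0.0169] w 0.997862673990476 t 11.55
```

Emit:
jog_arm(
  series=[
    [[0.0014, 0, 0.0013], [0.1, 0.2, -0.2], 0.087],
    [[0, 0.025, 0], [0, 0, 0], 0.087],
    [[0, 0.025, 0], [0, 0, 0], 0.087],
    [[0, 0.0197, 0], [0, 0, 0], 0.087],
    [[0, 0, 0], [0, 0, 0], 0.087],
    [[0, 0, 0], [0, 0, 0], 0.06],
  ],
)

```text
time_s: 12.3
tcp_pos: [0.6441, -0.0763, 0.1742]
ee_rot: [[0.928, 0.002, 0.373], [-0.373, 0.0, 0.928], [0.002, -1.0, 0.001]]
wrist_force: [0.6, -0.4, 0.5]
gripper_width: 0.948
```

```bash
python3 -c "
from h import *
plan([0.644,-0.0763,0.1725],-22)"
```

```text
pos [ 0.6441 -0.0763  0.1742] shift [-0.0001  0.0017 -0.0001] shift in target axes [-0.0001  0.0017 -0.0001] rot [-0.0579  0.088   0.0898] j [  7.5057  26.2443  -0.0108  -0.0069 -63.6383 150.5853] F [ 0.6414 -0.376   0.5248] M [-0.107   0.0522 -0.004 ] w 0.9480616501391923 t 12.3
```

Emit:
jog_arm(
  series=[
    [[0, 0, 0], [0, 0, 0], 0.045],
    [[0, 0, 0], [0, 0, 0], 0.03],
    [[0, 0, 0], [0, 0, 0], 0.02],
    [[0, 0, 0], [0, 0, 0], 0.0],
    [[0, 0, 0], [0, 0, 0], 0.0],
    [[0, 0, 0], [0, 0, 0], 0.0],
  ],
)

```text
time_s: 13.05
tcp_pos: [0.6426, -0.076, 0.1723]
ee_rot: [[0.928, -0.003, 0.373], [-0.373, 0.001, 0.928], [-0.004, -1.0, -0.0]]
wrist_force: [-3.3, 2.2, 1.7]
gripper_width: 0.438
```

```bash
python3 -c "
from h import *
plan([0.644,-0.0763,0.1725],-22)"
```

```text
pos [ 0.6426 -0.076   0.1723] shift [ 0.0014 -0.0002  0.0002] shift in target axes [ 0.0014 -0.0002  0.0002] rot [ 0.026   0.0905 -0.2006] j [  7.5195  26.3342  -0.1165  -0.0849 -63.7367 150.6087] F [-3.3286  2.1983  1.7235] M [0.5642 1.2788 0.0161] w 0.43796641511667195 t 13.05
```

Emit:
jog_arm(
  series=[
    [[-0.0014, 0, 0], [0, 0, 0], 0.0],
    [[0, 0.0002, 0], [0, 10, 0], 0.0],
    [[0, 0.0002, 0], [0, 10, 0], 0.0],
    [[0, 0.0001, 0], [0, 10, 0], 0.0],
  ],
)

```text
time_s: 13.55
tcp_pos: [0.6416, -0.0752, 0.1718]
ee_rot: [[0.612, -0.003, 0.79], [-0.79, 0.001, 0.612], [-0.003, -1.0, -0.001]]
wrist_force: [-4.2, 3.5, 2.8]
gripper_width: 0.441
```

```bash
python3 -c "
from h import *
plan([0.6426,-0.076,0.1715],-52)"
```

```text
pos [ 0.6416 -0.0752  0.1718] shift [0.0012 0.0003 0.0003] shift in target axes [0.0012 0.0003 0.0003] rot [ 0.0727 -0.2313 -0.1475] j [  7.5909  26.234   -0.3554  -0.1013 -63.5479 120.2231] F [-4.1658  3.5481  2.7583] M [0.8795 1.2991 0.0436] w 0.4409851213051764 t 13.55
```

Emit:
jog_arm(
  series=[
    [[0, 0.0002, 0], [0, 10, 0], 0.0],
    [[0, 0.0002, 0], [0, 10, 0], 0.0],
    [[0, 0.0001, 0], [0, 10, 0], 0.0],
  ],
)

```text
time_s: 13.92
tcp_pos: [0.6411, -0.0741, 0.1713]
ee_rot: [[0.135, -0.003, 0.991], [-0.991, 0.003, 0.135], [-0.003, -1.0, -0.003]]
wrist_force: [-4.7, 7.4, 2.4]
gripper_width: 0.445
```

```bash
python3 -c "
from h import *
plan([0.6426,-0.076,0.171],-82)"
```

```text
pos [ 0.6411 -0.0741  0.1713] shift [0.002  0.0003 0.0012] shift in target axes [0.002  0.0003 0.0012] rot [ 0.1702 -0.2147 -0.181 ] j [  7.6501  26.2316  -0.3991  -0.2014 -63.5404  90.2252] F [-4.7006  7.4339  2.3945] M [1.8577 1.7066 0.086 ] w 0.4454298018656685 t 13.925
```

Emit:
jog_arm(
  series=[
    [[-0.0022, 0, -0.0013], [0, 0, 0], 0.0],
    [[0, 0, 0], [0, 0, 0], 0.0],
  ],
)

```text
time_s: 14.18
tcp_pos: [0.6411, -0.074, 0.1714]
ee_rot: [[0.142, 0.0, 0.99], [-0.99, 0.0, 0.142], [-0.0, -1.0, 0.0]]
wrist_force: [-0.4, -0.7, -0.3]
gripper_width: 0.446
```

```bash
python3 -c "
from h import *
plan([0.6411,-0.0741,0.171],-82)"
```

```text
pos [ 0.6411 -0.074   0.1714] shift [ 0.0001  0.0004 -0.    ] shift in target axes [ 0.0001  0.0004 -0.    ] rot [-0.0041  0.1479 -0.0115] j [  7.7434  26.1183  -0.6465  -0.0129 -63.2312  90.4103] F [-0.4263 -0.6711 -0.2662] M [-0.1315  0.1796 -0.0575] w 0.4456547573553622 t 14.175
```

Emit:
jog_arm(
  series=[
    [[0, 0.0002, 0], [0, 10, 0], 0.0],
    [[0, 0.0002, 0], [0, 10, 0], 0.0],
    [[0, 0.0001, 0], [0, 10, 0], 0.0],
  ],
)

```text
time_s: 14.55
tcp_pos: [0.6413, -0.0729, 0.1709]
ee_rot: [[-0.377, 0.0, 0.926], [-0.926, 0.002, -0.377], [-0.002, -1.0, -0.0]]
wrist_force: [-0.7, 3.7, -0.9]
gripper_width: 0.443
```

```bash
python3 -c "
from h import *
plan([0.6411,-0.074,0.171],-112)"
```

```text
pos [ 0.6413 -0.0729  0.1709] shift [ 0.0011 -0.0001  0.0003] shift in target axes [ 0.0011 -0.0001  0.0003] rot [ 0.0241 -0.1617 -0.1159] j [  7.7982  26.1371  -0.6473  -0.126  -63.1788  60.0969] F [-0.7387  3.7414 -0.8745] M [1.0591 0.3497 0.0772] w 0.4429302942106735 t 14.55
```

Emit:
jog_arm(
  series=[
    [[0, 0, 0], [0, 0, 0], 0.06],
    [[0, 0, 0], [0, 0, 0], 0.06],
    [[-0.0007, 0, 0.0022], [0, 0, 0], 0.06],
    [[0, 0, 0], [0, 0, 0], 0.06],
    [[0, 0, 0], [0, 0, 0], 0.03],
    [[0, 0, 0], [0, 0, 0], 0.0],
    [[0, 0, 0], [0, 0, 0], 0.0],
    [[0, 0, 0], [0, 0, 0], 0.0],
  ],
)

```text
time_s: 15.55
tcp_pos: [0.6432, -0.0736, 0.171]
ee_rot: [[-0.373, -0.001, 0.928], [-0.928, 0.001, -0.373], [-0.001, -1.0, -0.001]]
wrist_force: [1.4, 1.8, 0.0]
gripper_width: 0.443
```

```bash
python3 -c "
from h import *
plan([0.6434,-0.0742,0.171],-112)"
```

```text
pos [ 0.6432 -0.0736  0.171 ] shift [0.0005 0.     0.0004] shift in target axes [0.0004 0.     0.0004] rot [ 0.0477  0.0985 -0.0325] j [  7.7349  26.3411  -0.3138  -0.058  -63.3705  60.3896] F [1.3607 1.75   0.0441] M [ 0.2335  0.0669 -0.0301] w 0.44278085321198746 t 15.55
```

Emit:
jog_arm(
  series=[
    [[0, 0.0002, 0], [0, 10, 0], 0.0],
    [[0, 0.0002, 0], [0, 10, 0], 0.0],
    [[0, 0.0001, 0], [0, 10, 0], 0.0],
  ],
)

```text
time_s: 15.92
tcp_pos: [0.6433, -0.0735, 0.1706]
ee_rot: [[-0.79, -0.0, 0.613], [-0.613, 0.001, -0.79], [-0.0, -1.0, -0.001]]
wrist_force: [-0.2, 1.9, -0.3]
gripper_width: 0.445
```

```bash
python3 -c "
from h import *
plan([0.6434,-0.0742,0.1705],-142)"
```

```text
pos [ 0.6433 -0.0735  0.1706] shift [0.0003 0.0001 0.0006] shift in target axes [0.0003 0.0001 0.0006] rot [ 0.0521 -0.2006 -0.0148] j [  7.7435  26.3613  -0.3466  -0.0587 -63.3054  30.0823] F [-0.1518  1.8853 -0.3303] M [0.4138 0.032  0.1485] w 0.44545587416431515 t 15.925
```

Emit:
jog_arm(
  series=[
    [[0, 0.0002, 0], [0, 10, 0], 0.0],
  ],
)

```text
time_s: 16.05
tcp_pos: [0.6433, -0.0735, 0.1704]
ee_rot: [[-0.885, -0.0, 0.467], [-0.467, 0.001, -0.885], [-0.0, -1.0, -0.001]]
wrist_force: [-0.3, 1.5, 0.4]
gripper_width: 0.446
```

```bash
python3 -c "
from h import *
plan([0.6434,-0.0742,0.1705],-152)"
```

```text
pos [ 0.6433 -0.0735  0.1704] shift [ 0.0002 -0.0001  0.0007] shift in target axes [ 0.0002 -0.0001  0.0007] rot [ 0.0488 -0.1906 -0.0108] j [  7.7462  26.3679  -0.3582  -0.0554 -63.2805  20.0881] F [-0.301   1.5248  0.424 ] M [0.4085 0.0759 0.0944] w 0.4463209746075395 t 16.05
```

Emit:
jog_arm(
  series=[
    [[0, 0.0002, 0], [0, 10, 0], 0.0],
  ],
)

```text
time_s: 16.18
tcp_pos: [0.6434, -0.0735, 0.1703]
ee_rot: [[-0.952, -0.0, 0.306], [-0.306, 0.001, -0.952], [-0.0, -1.0, -0.001]]
wrist_force: [0.3, 2.6, 0.1]
gripper_width: 0.441
```

```bash
python3 -c "
from h import *
plan([0.6434,-0.0742,0.1705],-162)"
```

```text
pos [ 0.6434 -0.0735  0.1703] shift [ 0.0002 -0.0002  0.0007] shift in target axes [ 0.0002 -0.0002  0.0007] rot [ 0.0465 -0.1801 -0.0145] j [  7.7495  26.3718  -0.3664  -0.0541 -63.2558  10.0947] F [0.3179 2.6262 0.104 ] M [0.4597 0.006  0.1952] w 0.44060768711627885 t 16.175
```

```bash
cat >> h.py <<'E'
def mz(n=8):
    a=[]
    for _ in range(n):
        capture("top"); s=sense(); a.append([s['moment'][2],*s['wrist_force'],s['effort'][5]])
    a=np.array(a); np.set_printoptions(precision=3,suppress=True); print("Mz,F,eff5 mean",a.mean(0),"sd",a.std(0),"t",s['time_s'],"j6",s['joints'][5])
E
python3 -c "
from h import *
mz()"
```

```text
Mz,F,eff5 mean [-0.117  0.47   2.056  0.689  0.005] sd [0.035 0.373 0.833 0.61  0.16 ] t 16.575 j6 10.452206301545232
```

Emit:
jog_arm(
  series=[
    [[0, 0.0002, 0], [0, 10, 0], 0.0],
  ],
)

```text
time_s: 16.7
tcp_pos: [0.6434, -0.0735, 0.1702]
ee_rot: [[-0.99, 0.0, 0.138], [-0.138, 0.001, -0.99], [-0.0, -1.0, -0.001]]
wrist_force: [-0.1, 4.4, 1.9]
gripper_width: 0.439
```

```bash
python3 -c "
from h import *
s=sense();print(s['moment'],s['effort'])
mz()"
```

```text
[ 0.92771895 -0.05104351  0.19961699] [ -2.38545835 -41.26806736  17.09903061   4.53265697  -0.25594681
   0.91298338]
Mz,F,eff5 mean [-0.14   1.058  4.128  1.336  0.02 ] sd [0.042 0.17  0.622 0.644 0.155] t 17.1 j6 0.4622395332913863
```

Emit:
jog_arm(
  series=[
    [[0, 0.0001, 0], [0, 4, 0], 0.0],
  ],
)

```text
time_s: 17.23
tcp_pos: [0.6434, -0.0736, 0.1701]
ee_rot: [[-0.997, 0.0, 0.072], [-0.072, 0.001, -0.997], [-0.0, -1.0, -0.001]]
wrist_force: [-0.2, 4.1, 2.4]
gripper_width: 0.44
```

```bash
cat >> h.py <<'E'
def q():
    s=sense(); print(round(s['moment'][2],3),np.round(s['wrist_force'],1),round(s['joints'][5],2))
E
python3 -c "
from h import *
q()"
```

```text
0.237 [-0.2  4.1  2.4] -3.61
```

Emit:
jog_arm(
  series=[
    [[0, 0.0001, 0], [0, 4, 0], 0.0],
  ],
)

```text
time_s: 17.35
tcp_pos: [0.6434, -0.0736, 0.17]
ee_rot: [[-1.0, 0.0, 0.002], [-0.002, 0.001, -1.0], [-0.0, -1.0, -0.001]]
wrist_force: [1.2, 5.1, 2.4]
gripper_width: 0.443
```

```bash
python3 -c "
from h import *
q()"
```

```text
0.232 [1.2 5.1 2.4] -7.62
```

Emit:
jog_arm(
  series=[
    [[0, 0.0, 0], [0, 4, 0], 0.0],
  ],
)

```text
time_s: 17.48
tcp_pos: [0.6434, -0.0736, 0.17]
ee_rot: [[-0.998, 0.0, -0.068], [0.068, 0.001, -0.998], [-0.0, -1.0, -0.001]]
wrist_force: [1.9, 3.9, 2.1]
gripper_width: 0.443
```

```bash
python3 -c "
from h import *
q()"
```

```text
0.285 [1.9 3.9 2.1] -11.62
```

Emit:
jog_arm(
  series=[
    [[0, 0.0001, 0], [0, 4, 0], 0.0],
  ],
)

```text
time_s: 17.6
tcp_pos: [0.6434, -0.0736, 0.1699]
ee_rot: [[-0.991, 0.0, -0.137], [0.137, 0.001, -0.991], [-0.0, -1.0, -0.001]]
wrist_force: [1.1, 4.8, 2.3]
gripper_width: 0.445
```

```bash
python3 -c "
from h import *
q()"
```

```text
0.222 [1.1 4.8 2.3] -15.62
```

Emit:
jog_arm(
  series=[
    [[0, 0, 0], [0, 0, 0], 0.05],
    [[0, 0, 0], [0, 0, 0], 0.087],
    [[0, 0, 0], [0, 0, 0], 0.087],
    [[0, 0, 0], [0, 0, 0], 0.087],
    [[0, -0.03, 0], [0, 0, 0], 0.087],
    [[0, -0.04, 0], [0, 0, 0], 0.087],
    [[0, -0.02, 0], [0, 0, 0], 0.087],
    [[0, 0, 0.05], [0, 0, 0], 0.087],
    [[0, 0, 0.05], [0, 0, 0], 0.087],
    [[0, 0, 0], [0, 0, 0], 0.087],
  ],
)

```text
time_s: 18.85
tcp_pos: [0.6285, -0.176, 0.2594]
ee_rot: [[-0.99, -0.002, -0.142], [0.142, 0.0, -0.99], [0.002, -1.0, 0.0]]
wrist_force: [-0.2, 0.4, -0.7]
gripper_width: 0.999
```

Run:
```python
from h import *
q()
a=cv2.cvtColor(capture("scene"),cv2.COLOR_RGB2BGR)[170:330,190:350]
cv2.imwrite("pics/f.png",cv2.resize(a,(600,600),interpolation=cv2.INTER_CUBIC))
```

```text
-0.012 [-0.2  0.4 -0.7] -6.68
```

View pics/f.png

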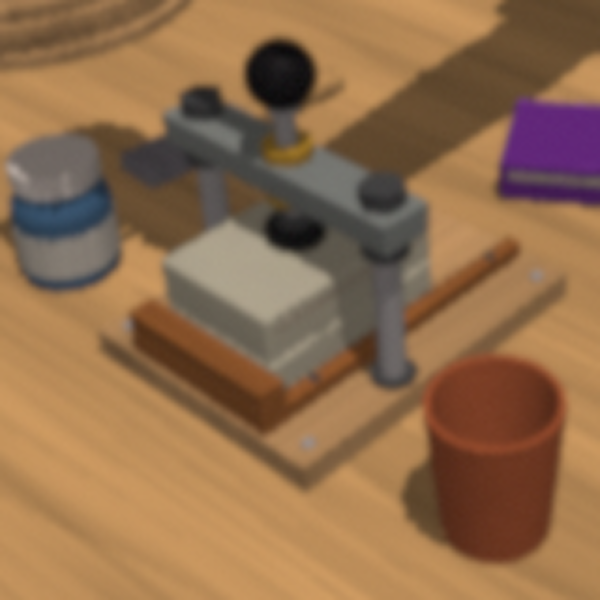

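The mould sits against the stop, the foot is down on it, and the bystanders are where they were. The gripper is clear of everything, so I am handing in.

```bash
python3 -c "
from station import *
print(finish_job())"
```

```text
the job is handed in; nothing more can be done
None
```

I slid the mould home, screwed the clamp down to roughly finger-tight, let go and handed the job in after about 19 s on the robot's clock. No verdict is reported, so success is not confirmed.

- **Mould home:** I pushed it about 30 mm with two fingers, in steps of 3 mm down to 0.7 mm. It stopped firmly, with at most about 13 N on the wrist against the 40 N limit. A picture then showed it against the stop.
- **Clamping:** I turned the ball about 166° clockwise over two grips. My first grip was 2.4 mm off the screw axis, so I let go and recentred.
- **Tightness:** The turning torque rose from about 0.06 Nm to about 0.24 Nm over the last four readings. By the given friction figures the foot then pressed with about 22 N, inside the 10–30 N window. This is an estimate: each torque reading was noisy by about 0.04 Nm (5 N), and I did not measure the foot force again after letting go.
- **Disagreements:** When the arm stood still, the torque read about -0.13 Nm, so only readings taken while turning were used. The screw axis found by feel lay about 2 mm from the camera estimate, which is within the calibration error.
- **Last check:** The final picture shows the mould at the stop, its halves in register, the foot on the lid and the knob about 2.7 mm lower, which fits the turn. The beaker and jar had not moved. The brush is only partly in that view, but the arm never went near it. Wrist force was about zero and the gripper was clear.

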